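Hold a reagent carton square in the labelling fixture

ROBOT

A 6-joint arm with a two-finger parallel gripper is mounted at the origin on a cart in front of the work surface, level with it; the furniture and walls round the work are solid. World frame = base frame: x ahead of the robot, y to its left, z up, the work surface at z = 0. Lengths are in m, angles in degrees, forces in N, time in s.
With the tool pointing down it reaches from about 0.4 to 0.825 m from the base axis. Payload 7 kg.
Tool frame: the origin (TCP) lies midway between the tips of the shut fingers; the grasp point (between the pads) lies 19 mm behind it (hold_point_z is the distance from the TCP to the grasp point, in m); z points along the fingers, y is the line along which they close (so a half turn about z gives the same grasp; the last joint's range is limited). The gripper opens to 88 mm and grips with 3 to 60 N. Pads are 19 mm wide; open, the fingers measure 130 mm over their backs; the gripper's body (78 mm by 193 mm) begins 47 mm behind the grasp point.
Start: joints at [81.137, 20.546, 0.682, 0, -70.136, -16.507], TCP at [0.289, 0.61, 0.227] pointing down, gripper open.
Joint ranges: [-176.03, 176.03], [-82.01, 121.73], [-58.28, 71.71], [-173.87, 95.51], [-174.79, -0.11], [-173.66, 173.66]. Speed limits (degrees/s): [136.94, 136.94, 172.46, 180, 180, 180].

INTERFACE

Orientations are given as [roll, pitch, yaw] about the fixed x, y, z axes, in that order (R = Rz(yaw) Ry(pitch) Rx(roll)).
In Python, from plant import get_state, capture, close_job, hold_point_z gives the robot as it stands.
- The arm moves only by the shell command python3 -m inch 'ROWS' [FORCE]. ROWS is text: rows parted by semicolons, each of 5 numbers parted by spaces: the shift along the tool's x, y, z normalised to -1 to 1, where 1 is 0.15 m, then the turn about the tool's z normalised to -1 to 1, where 1 is 360 degrees, then the opening, from 0 (shut) to 1 (fully open). In form: tx ty tz spin grip; .... A call has exactly 8 rows; each row shifts and turns the commanded pose from where the row before left it, along the tool's axes as they then stand; what a row does not reach is not made up. A row lasts 1/8 s, in which the tool goes at most 62.5 mm and 10.7 degrees, less where a joint would pass 70% of its speed; a pose out of reach is approached as far as the arm can. A call with a number of a shift or a turn outside -1 to 1 is refused whole. A call with a gripper value outside its range is refused whole. The fingers move at their own pace and stop on an object; FORCE is the grip in N (left out, the last holds). Time passes only in rows, so rows that do not move let the fingers close, or fill a call up. It gives the time, the measured TCP pose, the force, the opening and the grip force at its end, in the units of the state.
- get_state(): the state, without advancing time (a new reading comes with each control period).
- capture(name): name is "side" or "top"; returns a dict with "color" (384x512x3 uint8, blue, green, red), "mtx" (3x3 intrinsics, pixels), "R" (3x3) and "t" (3): a world point X has camera coordinates R X + t. Camera axes: x right, y down, z forward; pixel columns grow to the right and rows downward; lengths in m; the calibration is good to about 2 mm. A picture is of the moment at which its call begins. There is no depth.
- close_job(): hands the job in; it is judged then, once.
The state is a dict: "time_s": time; "joints": joint angles; "qd": joint speeds; "joint_torque": joint torques, N m; "tcp_pos": TCP position; "eef_rot": TCP orientation; "contact_force": force on the tool from outside, world axes, zero at the start; "moment": the same for the moment, N m; "gripper_width": finger opening in m; "gripper_force": force on a finger pad.
Only numpy, scipy, OpenCV 4.12 (cv2) and the standard library are available. Lean on these libraries where they do the work, as an engineer would, in place of code of your own. Each camera call takes 0.05 s, during which the arm holds its last target. There are 200 camera calls.

TASK

The white reagent carton with the green stripe has to be held ready for its label. Lift it off the freely spinning turntable, stand it upright on the metal bed of the labelling fixture in front of the middle of the blue fence, then push it home with the fingertips, diagonally forward and down, so that one long side is pressed flush against the fence and its underside flat on the bed at the same time, firmly but without crushing it. Finish while still holding that push, with about 10 N into the fence and about 10 N onto the bed, and leave the purple cooling block standing on the turntable.

Things in the scene. Friction and masses are not known exactly. Their poses are not given: they have to be found in the camera images.
- carton: white reagent carton with a green stripe, a rigid closed box 55 x 95 x 45 mm (x, y, z), about 0.12 kg (varies). Origin at the centre of its underside; x across the 55 mm width, y along the 95 mm length, z up. It starts upright on the turntable, off its centre. It is only graspable across the 55 mm width.
- turntable: low round turntable: fixed black foot and a grey disc with a dark mat, 250 mm in diameter, that spins freely about the vertical axis through this origin (on the table under the centre). Disc top 30 mm above the table. Carton on the -x side, cooling block on the +x side, long sides roughly facing, about 50 mm apart. This body is the foot and does not turn.
- cool_block: purple cooling block, footprint 66 x 98 mm (x, y), 59 mm tall with its tube caps, 0.34 kg, loose on the turntable beside the carton; origin at the centre of its underside. It must stay standing on the disc (the disc may turn).
- fixture: labelling fixture fixed to the table: bare metal bed plate with a blue upright fence along its far side. Origin on the table; +x points from the open near side towards the fence, y along the fence, z up. Bed top at z = 12 mm, spanning x = -90 to +75 mm and y = -100 to +100 mm. Both bed and fence are rigid.
- bed: the fixture's metal bed plate, 12 mm thick, same origin and axes as the fixture.
- fence: the fixture's blue fence, 12 mm thick, 200 mm long, same origin and axes as the fixture. Its near face is at x = +45 mm, its top at z = 52 mm (40 mm above the bed). Carton flush: its origin is at x = +17.5 mm. To leave room for a finger before the fence, set the carton down at about x = -20 mm, then slide it.
Not all that is in view belongs to the job. What is shaped like the carton but orange is not meant.

How it is judged:
By the outcome, as a careful person would: the job done as asked, in the order asked, and still so for the second after the job is handed in, while the arm keeps its last pose, push and grip.
It also fails if it takes over 48 s, if anything falls off the work surface, if the arm or the gripper's body presses on something with over 40 N, if the wrist force passes 120 N, or if a joint passes its speed limit or range.

## Working session

There is one attempt and no reset: what is moved stays moved. The work goes in short steps, Python scripts to look and compute and a shell command to move; the robot and the scene stay as the last step left them, time stands still between calls to the robot, and variables do not carry over. Pictures are saved under pics/ and viewed, at most 10 in all, crops included, and the job is handed in when it is done.

```bash
ls; mkdir -p pics; python3 - <<'E'
from plant import *
import cv2,json,numpy as np
s=get_state();print(s, hold_point_z if not callable(hold_point_z) else hold_point_z())
ims=[]
for n in("side","top"):
    c=capture(n);cv2.imwrite(f"pics/{n}0.png",c["color"]);np.savez(f"{n}0.npz",**c)
    print(n,c["mtx"].tolist(),c["R"].round(4).tolist(),c["t"].round(4).tolist())
E
```

```text
pics
{'time_s': 0.0, 'joints': array([ 8.11381405e+01,  2.05922404e+01,  6.36793074e-01, -1.99810709e-02,
       -7.01351312e+01, -1.65051066e+01]), 'qd': array([-0.00641057,  0.03060955, -0.03494155, -0.06635197, -0.03975504,
       -0.07692396]), 'joint_torque': array([-2.68888016e-04, -5.82726502e+01,  2.93058944e+01,  6.99716717e+00,
        6.95528928e-03, -1.82381032e-04]), 'tcp_pos': array([0.28901929, 0.60948734, 0.22563696]), 'eef_rot': array([ 1.79907817e+02, -7.72626800e-03, -2.53737644e+01]), 'contact_force': array([ 0.25731986,  0.3251661 , -0.04168638]), 'moment': array([ 0.00446616, -0.02647834,  0.02027893]), 'gripper_force': 0.0, 'gripper_width': 0.08791635130419069} 0.0188
side [[375.1965530190555, 0.0, 254.5914920261576], [0.0, 375.1965530190555, 189.6609825010881], [0.0, 0.0, 1.0]] [[0.9745, -0.2242, 0.0002], [-0.151, -0.6574, -0.7383], [0.1657, 0.7195, -0.6745]] [-0.5035, 0.1051, 1.0096]
top [[360.09269243763316, 0.0, 255.94433207966836], [0.0, 360.09269243763316, 189.27857658654236], [0.0, 0.0, 1.0]] [[-0.0005, -0.9998, -0.021], [-0.9906, 0.0034, -0.1366], [0.1366, 0.0207, -0.9904]] [-0.0123, 0.5153, 0.8984]
```

View pics/top0.png

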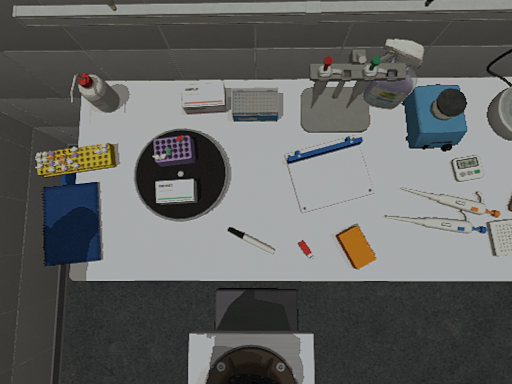

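View pics/side0.png

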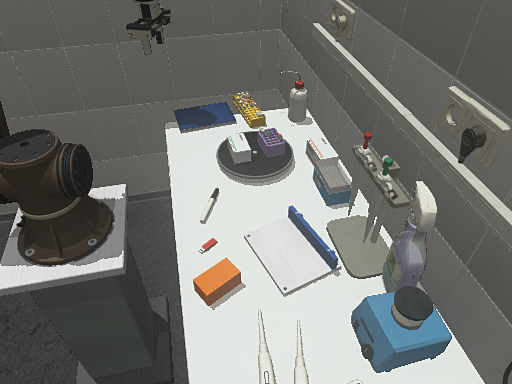

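Candidates: white box on the turntable, at top (176,190) / side (239,147); white box with a red-looking stripe behind, at top (204,96) / side (320,152); orange box, at top (355,246) / side (217,280). The box on the turntable fits the description. The fixture is at top (330,175), with its blue fence at the upper edge, and the purple block is at top (174,150). I'll check the choice in a close crop and measure it.

```bash
cat > h.py <<'E'
import cv2,numpy as np
def load(n): return dict(np.load(n+".npz"))
def ray(c,uv,z):
    d=c["R"].T@np.linalg.inv(c["mtx"])@np.array([uv[0],uv[1],1.]); o=-c["R"].T@c["t"]
    return o+d*(z-o[2])/d[2]
def proj(c,X):
    p=c["mtx"]@(c["R"]@np.asarray(X,float)+c["t"]);return p[:2]/p[2]
def big(m,n=1):
    cs,_=cv2.findContours(m.astype(np.uint8),cv2.RETR_EXTERNAL,cv2.CHAIN_APPROX_NONE)
    return sorted(cs,key=cv2.contourArea,reverse=True)[:n]
def rect(c,m,z):
    k=max(big(m,5),key=cv2.contourArea)
    P=np.array([ray(c,p[0],z)[:2] for p in k],np.float32)*1000
    (cx,cy),(w,h),a=cv2.minAreaRect(P)
    if w>h: w,h,a=h,w,a-90   # a: direction of short side
    return round(cx,1),round(cy,1),round(w,1),round(h,1),round(a,1)
E
python3 - <<'E'
from h import *
c=load("top0");I=c["color"];hsv=cv2.cvtColor(I,cv2.COLOR_BGR2HSV)
H,S,V=cv2.split(hsv)
def box(m,x0,y0,x1,y1):
    o=np.zeros_like(m);o[y0:y1,x0:x1]=m[y0:y1,x0:x1];return o
for t in(120,160,200):
    print("carton",t,rect(c,box((V>t),140,172,215,212),.075))
print("V", V[176:208:2,176], V[190,148:204:3])
pur=box(((H>120)&(H<160)&(S>60)),140,130,215,172);print("block",rect(c,pur,.08))
dark=box((V<90),125,120,240,230)
k=big(dark)[0];P=np.array([ray(c,p[0],.03)[:2] for p in cv2.convexHull(k)],np.float32)*1000
print("disc",cv2.fitEllipse(P))
blue=box(((H>100)&(H<125)&(S>120)),280,130,370,170);print("fence(top)",rect(c,blue,.052),)
bed=box((V>0)&(V<255),280,130,380,215)
print("V row", V[180,270:390:4])
a=cv2.resize(I[120:235,120:240],None,fx=3.3,fy=3.3,interpolation=cv2.INTER_CUBIC)
b=cv2.resize(I[125:220,275:385],None,fx=3.6,fy=3.6,interpolation=cv2.INTER_CUBIC)
h=max(a.shape[0],b.shape[0]);pad=lambda x:cv2.copyMakeBorder(x,0,h-x.shape[0],0,0,cv2.BORDER_CONSTANT)
cv2.imwrite("pics/crop0.png",np.hstack([pad(a),pad(b)]))
E
```

```text
carton 120 (506.9, 189.4, 54.4, 95.6, 3.4)
carton 160 (506.7, 189.3, 53.2, 91.2, 3.8)Traceback (most recent call last):
  File "<stdin>", line 7, in <module>
  File "h.py", line 12, in rect
    k=max(big(m,5),key=cv2.contourArea)
ValueError: max() iterable argument is empty
```

```bash
python3 - <<'E'
from h import *
c=load("top0");I=c["color"];hsv=cv2.cvtColor(I,cv2.COLOR_BGR2HSV)
H,S,V=cv2.split(hsv)
def box(m,x0,y0,x1,y1):
    o=np.zeros_like(m);o[y0:y1,x0:x1]=m[y0:y1,x0:x1];return o
print("V", V[174:212:2,170], V[190,148:204:3])
pur=box(((H>120)&(H<160)&(S>60)),140,130,215,172);print("block",rect(c,pur,.07))
dark=box((V<90),125,120,240,230)
k=big(dark)[0];P=np.array([ray(c,p[0],.03)[:2] for p in cv2.convexHull(k)[:,:]],np.float32)*1000
print("disc",cv2.fitEllipse(P))
blue=box(((H>100)&(H<125)&(S>120)),280,130,370,170);print("fence(top)",rect(c,blue,.052),)
print("V row", V[180,270:390:4])
a=cv2.resize(I[120:235,120:240],None,fx=3.3,fy=3.3,interpolation=cv2.INTER_CUBIC)
b=cv2.resize(I[125:220,275:385],None,fx=3.6,fy=3.6,interpolation=cv2.INTER_CUBIC)
h=max(a.shape[0],b.shape[0]);pad=lambda x:cv2.copyMakeBorder(x,0,h-x.shape[0],0,0,cv2.BORDER_CONSTANT)
cv2.imwrite("pics/crop0.png",np.hstack([pad(a),pad(b)]))
E
```

```text
V [ 28  25  21 101 178 136 141 175 147 173 172 174 130 148  84  39  24  25
  26] [ 26  28  14 179 167 167 166 156 167 172 172 172 172 171 172 140  58  15
  26]
block (591.5, 184.0, 58.4, 107.6, 31.0)
disc ((559.9427490234375, 187.11904907226562), (238.81356811523438, 240.62075805664062), 79.2036361694336)
fence(top) (619.5, -188.5, 24.2, 199.6, 15.6)
V row [171 171 171 171 172 168 173 172 171 172 172 171 172 171 171 172 171 172
 172 171 170 172 171 171 170 169 171 171 171 171]
```

View pics/crop0.png

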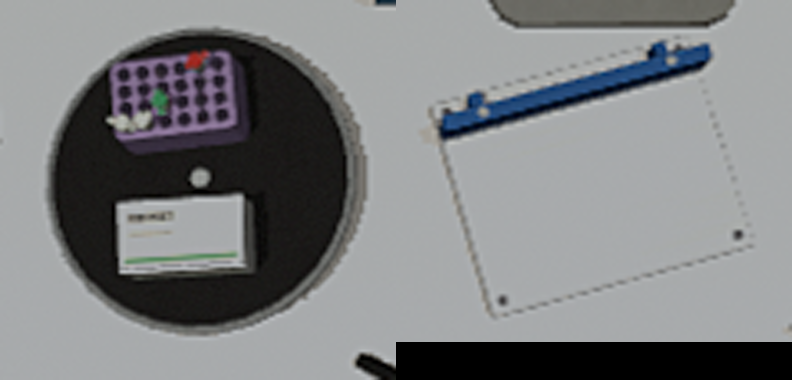

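The crop shows a thin green stripe along the box's near edge (crop 180,256), so this is the carton. The gap to the purple block is clear. The fixture's fence runs from crop (443,128) to (712,60), and its bolts and brackets are on the far side.

```bash
python3 - <<'E'
from h import *
c=load("top0");s=load("side0")
A=lambda u,v:((u+.5)/3.3-.5+120,(v+.5)/3.3-.5+120)
B=lambda u,v:((u-396+.5)/3.6-.5+275,(v+.5)/3.6-.5+125)
for n,p,z in[("cTL",A(117,203),.075),("cTR",A(243,195),.075),("cBR",A(244,262),.075),("cBL",A(119,272),.075),("bedL",B(490,318),.012),("bedR",B(753,246),.012),("fL",B(443,138),.012),("fR",B(711,68),.012),("ftL",B(443,129),.052),("ftR",B(711,58),.052),("bL",B(430,106),.012),("standL",B(500,25),.0)]:
    print(n,(ray(c,p,z)*1000).round(1))
def box(m,x0,y0,x1,y1):
    o=np.zeros_like(m);o[y0:y1,x0:x1]=m[y0:y1,x0:x1];return o
I=c["color"];V=I.max(2)
# carton mask refined: edges at high upsampling
up=cv2.resize(V,None,fx=8,fy=8,interpolation=cv2.INTER_CUBIC)
k=max(big(box((up>115),140*8,172*8,215*8,212*8),5),key=cv2.contourArea)
P=np.array([ray(c,((p[0]+.5)/8-.5),.075)[:2] for p in k],np.float32)*1000
print("carton",cv2.minAreaRect(P))
# side view: carton bright blob
I=s["color"];V=I.max(2);up=cv2.resize(V,None,fx=8,fy=8,interpolation=cv2.INTER_CUBIC)
print([proj(s,[x,y,z]).round(1).tolist() for x,y,z in[(.5067,.1893,.075),(.479,.1893+.0475,.075),(.534,.1418,.03)]])
cv2.imwrite("pics/side_crop.png",np.hstack([cv2.resize(I[120:200,205:310],None,fx=4,fy=4,interpolation=cv2.INTER_CUBIC),cv2.resize(I[200:300,240:340],(400,320),interpolation=cv2.INTER_CUBIC)[:320]]))
E
```

```text
cTL [531.1 238.4  75. ]
cTR [536.9 142.6  75. ]
cBR [485.8 140.6  75. ]
cBL [478.5 234.9  75. ]
bedL [ 455.2 -130.5   12. ]
bedR [ 507.6 -323.5   12. ]
fL [589.3 -97.9  12. ]
fR [ 641.6 -298.4   12. ]
ftL [587.4 -95.3  52. ]
ftR [ 638.3 -287.5   52. ]
bL [613.8 -88.5  12. ]
standL [ 679.5 -143.2    0. ]
carton ((507.1153564453125, 189.29005432128906), (56.48884582519531, 96.44133758544922), 3.1421074867248535)
[[238.0, 141.5], [226.7, 134.3], [249.9, 160.7]]
```

View pics/side_crop.png

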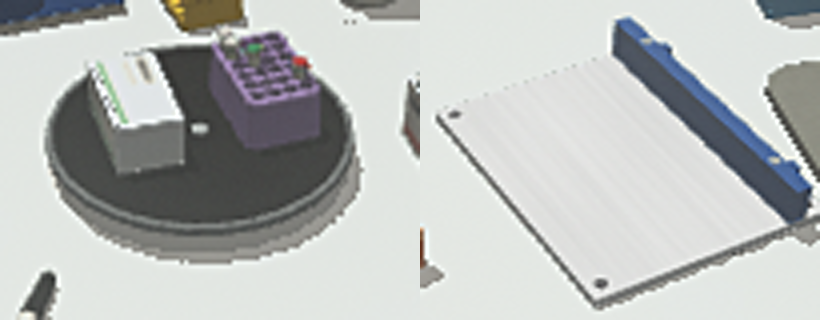

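The side crop shows the carton upright (crop 140,110), standing apart from the block (265,90), and the bed clear of objects. By my measurements the carton is at (507.5, 189.3) mm with its width axis at 3.3°, and the fixture origin is at about (569, -203.5) mm at 15.1°.

```bash
cat > plan.py <<'E'
# prints the tool-axis distances of n equal steps to a target (x y z mm, yaw deg) from where the robot stands
import sys,numpy as np
from plant import get_state
x,y,z,yw,n=map(float,sys.argv[1:6]);n=int(n)
s=get_state();p=s["tcp_pos"]*1000;r=s["eef_rot"];a=r[2];print("now",p.round(1),r.round(2),s["time_s"])
dw=(yw-a+180)%360-180;d=(np.array([x,y,z])-p)/n
for i in range(n):
    t=np.radians(a+dw*i/n);c,q=np.cos(t),np.sin(t)
    print(*(np.array([c*d[0]+q*d[1],q*d[0]-c*d[1],-d[2]])/150).round(4),round(-dw/n/360,4))
E
python3 plan.py 507.5 189.3 225 -86.7 10
```

```text
now [289.  609.5 225.7] [ 1.7991e+02 -1.0000e-02 -2.5380e+01] 0.1
0.2516 0.1907 0.0005 0.017
0.2706 0.1627 0.0005 0.017
0.2864 0.1329 0.0005 0.017
0.299 0.1015 0.0005 0.017
0.3081 0.069 0.0005 0.017
0.3137 0.0357 0.0005 0.017
0.3157 0.002 0.0005 0.017
0.3141 -0.0318 0.0005 0.017
0.3089 -0.0651 0.0005 0.017
0.3002 -0.0978 0.0005 0.017
```

```bash
python3 -m inch '0.252 0.191 0 0.017 1; 0.271 0.163 0 0.017 1; 0.286 0.133 0 0.017 1; 0.299 0.102 0 0.017 1; 0.308 0.069 0 0.017 1; 0.314 0.036 0 0.017 1; 0.316 0.002 0 0.017 1; 0.314 -0.032 0 0.017 1'; python3 plan.py 507.5 189.3 140 -86.7 3
```

```text
time_s: 1.1
tcp_pos: [0.4646, 0.2721, 0.2264]
eef_rot: [180.0, -0.0, -74.5]
contact_force: [0.7, 0.2, -0.3]
gripper_width: 0.0875
gripper_force: 0.0
now [464.6 272.1 226.4] [179.99  -0.   -74.52] 1.1
0.2028 -0.0428 0.192 0.0113
0.1993 -0.057 0.192 0.0113
0.1947 -0.071 0.192 0.0113
```

```bash
python3 -m inch '0.2 -0.043 0.15 0.0113 1; 0.2 -0.057 0.15 0.0113 1; 0.193 -0.071 0.15 0.0113 1; 0 0 0.1 0 1; 0 0 0 0 1; 0 0 0 0 1; 0 0 0 0 1; 0 0 0 0 1'; python3 plan.py 507.5 189.3 40 -86.7 3
```

```text
time_s: 2.1
tcp_pos: [0.5074, 0.1921, 0.1447]
eef_rot: [-179.9, 0.0, -86.5]
contact_force: [-0.0, 0.5, -0.1]
gripper_width: 0.088
gripper_force: 0.0
now [507.4 192.1 144.7] [-1.7995e+02  4.0000e-02 -8.6480e+01] 2.1
0.0063 0.0002 0.2326 0.0002
0.0063 0.0002 0.2326 0.0002
0.0063 0.0002 0.2326 0.0002
```

```bash
python3 -m inch '0.019 0 0.15 0.0006 1; 0 0 0.15 0 1; 0 0 0.15 0 1; 0 0 0.12 0 1; 0 0 0.1 0 1; 0 0 0.028 0 1; 0 0 0 0 1; 0 0 0 0 1'; python3 - <<'E'
from plant import *;import cv2,numpy as np
I=capture("side")["color"];cv2.imwrite("pics/s1.png",cv2.resize(I[70:210,170:350],None,fx=4,fy=4))
E
```

```text
time_s: 3.1
tcp_pos: [0.5079, 0.189, 0.04]
eef_rot: [-179.9, 0.0, -86.7]
contact_force: [0.6, 0.8, 0.5]
gripper_width: 0.0874
gripper_force: 0.0
```

View pics/s1.png

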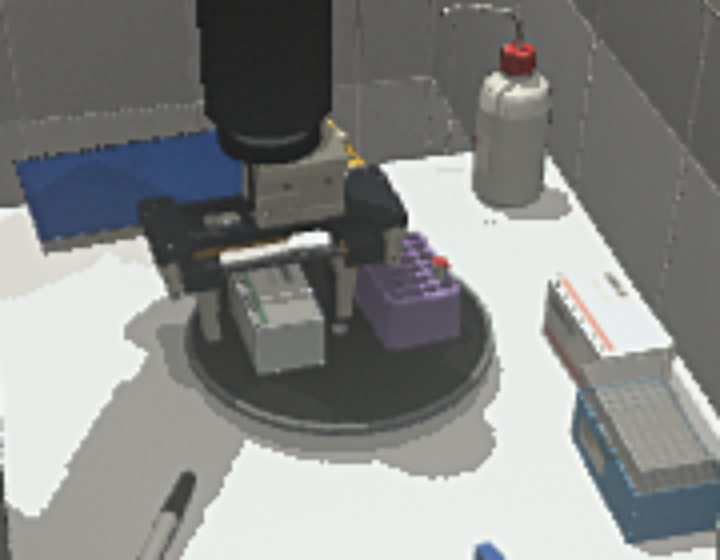

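The fingers straddle the carton cleanly, left finger at crop (210,310) and right at (343,295), with the block (410,300) untouched. I'll close on it now.

```bash
python3 -m inch '0 0 0 0 0.75; 0 0 0 0 0.68; 0 0 0 0 0.6; 0 0 0 0 0.5; 0 0 0 0 0.4; 0 0 0 0 0.4; 0 0 0 0 0.4; 0 0 0 0 0.4' 20
```

```text
time_s: 4.15
tcp_pos: [0.5075, 0.1887, 0.0394]
eef_rot: [-180.0, -0.0, -86.7]
contact_force: [-0.5, -0.9, 0.5]
gripper_width: 0.0551
gripper_force: 20.0
```

```bash
python3 -m inch '0 0 -0.04 0 0.4; 0 0 -0.08 0 0.4; 0 0 -0.12 0 0.4; 0 0 -0.15 0 0.4; 0 0 -0.15 0 0.4; 0 0 -0.1 0 0.4; 0 0 -0.04 0 0.4; 0 0 0 0 0.4' 25; python3 plan.py 545 -210 138 -74.9 12
```

```text
time_s: 5.15
tcp_pos: [0.5074, 0.1887, 0.1414]
eef_rot: [-180.0, 0.0, -86.8]
contact_force: [1.4, -0.6, -1.5]
gripper_width: 0.055
gripper_force: 25.0
now [507.4 188.7 141.4] [-1.800e+02  1.000e-02 -8.675e+01] 5.15
0.2223 -0.0083 0.0019 -0.0027
0.2224 -0.0045 0.0019 -0.0027
0.2225 -0.0006 0.0019 -0.0027
0.2224 0.0032 0.0019 -0.0027
0.2224 0.007 0.0019 -0.0027
0.2222 0.0109 0.0019 -0.0027
0.222 0.0147 0.0019 -0.0027
0.2217 0.0185 0.0019 -0.0027
0.2213 0.0223 0.0019 -0.0027
0.2209 0.0261 0.0019 -0.0027
0.2204 0.03 0.0019 -0.0027
0.2199 0.0337 0.0019 -0.0027
```

Carton is lifted, and its weight shows as about 1.5 N at the wrist. Next I'll carry it to the fixture.

```bash
python3 -m inch '0.08 -0.003 0 -0.0027 0.4; 0.16 -0.005 0 -0.0027 0.4; 0.222 -0.004 0 -0.0027 0.4; 0.222 0 0 -0.0027 0.4; 0.222 0.003 0 -0.0027 0.4; 0.222 0.007 0 -0.0027 0.4; 0.222 0.011 0 -0.0027 0.4; 0.222 0.015 0 -0.0027 0.4'; python3 -m inch '0.222 0.019 0 -0.0027 0.4; 0.222 0.023 0 -0.0027 0.4; 0.222 0.026 0 -0.0027 0.4; 0.222 0.03 0 -0.0027 0.4; 0.15 0.02 0 0 0.4; 0.05 0.01 0 0 0.4; 0 0 0 0 0.4; 0 0 0 0 0.4'; python3 plan.py 545 -210 32 -74.9 1;python3 - <<'E'
from plant import *;import cv2,numpy as np
I=capture("side")["color"];cv2.imwrite("pics/s2.png",cv2.resize(I[60:330,160:430],None,fx=2.2,fy=2.2))
E
```

```text
time_s: 6.15
tcp_pos: [0.5322, -0.0477, 0.1405]
eef_rot: [179.9, -0.0, -78.9]
contact_force: [0.5, 0.2, -1.0]
gripper_width: 0.0549
gripper_force: 25.0
time_s: 7.15
tcp_pos: [0.5505, -0.2088, 0.1412]
eef_rot: [180.0, 0.0, -75.1]
contact_force: [0.3, -0.5, -2.4]
gripper_width: 0.0546
gripper_force: 25.0
now [ 550.5 -208.8  141.2] [ 1.7998e+02  2.0000e-02 -7.5050e+01] 7.15
-0.0014 0.0373 0.7277 -0.0004
```

View pics/s2.png

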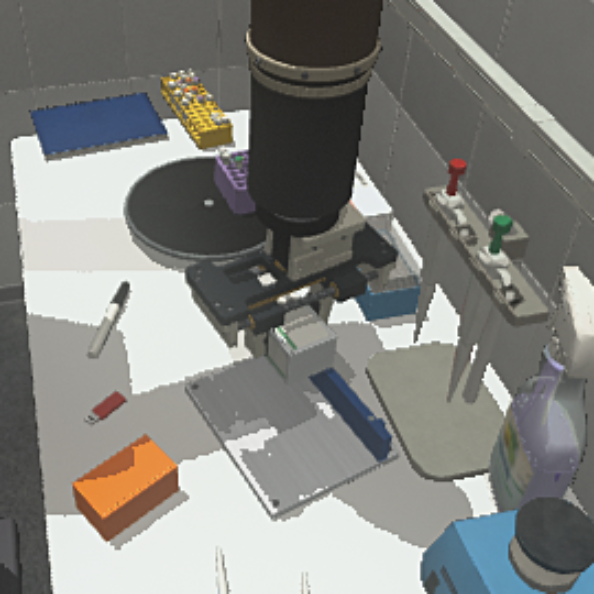

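The carton hangs upright at crop (303,345) over the near part of the bed, fence clear in front of it. The block is still on the disc (235,180). I'll lower it.

```bash
python3 -m inch '0 0.037 0.08 0 0.4; 0 0 0.15 0 0.4; 0 0 0.15 0 0.4; 0 0 0.15 0 0.4; 0 0 0.12 0 0.4; 0 0 0.06 0 0.4; 0 0 0.03 0 0.4; 0 0 0.03 0 0.4'; python3 plan.py 545 -210 21.4 -74.9 1
```

```text
time_s: 8.2
tcp_pos: [0.5458, -0.2107, 0.0261]
eef_rot: [-180.0, -0.0, -75.1]
contact_force: [0.6, 0.3, -1.9]
gripper_width: 0.0548
gripper_force: 25.0
now [ 545.8 -210.7   26.1] [-1.7995e+02 -2.0000e-02 -7.5070e+01] 8.2
-0.0058 0.0036 0.0314 -0.0005
```

```bash
python3 -m inch '0 0 0.007 0 0.4; 0 0 0.007 0 0.4; 0 0 0.007 0 0.4; 0 0 0 0 0.4; 0 0 0 0 0.4; 0 0 0 0 0.4; 0 0 0 0 0.4; 0 0 0 0 0.4'
```

```text
time_s: 9.2
tcp_pos: [0.5454, -0.2107, 0.0227]
eef_rot: [180.0, 0.0, -75.1]
contact_force: [0.5, 0.1, -2.7]
gripper_width: 0.0549
gripper_force: 25.0
```

```bash
python3 -m inch '0 0 0.005 0 0.4; 0 0 0.005 0 0.4; 0 0 0 0 0.4; 0 0 0 0 0.4; 0 0 0 0 0.7; 0 0 0 0 0.75; 0 0 0 0 0.78; 0 0 0 0 0.78'; python3 - <<'E'
from plant import *;print(get_state()["contact_force"].round(2))
E
```

```text
time_s: 10.2
tcp_pos: [0.5454, -0.2107, 0.0212]
eef_rot: [180.0, -0.0, -75.1]
contact_force: [0.3, -0.7, 0.4]
gripper_width: 0.0683
gripper_force: 0.0
[ 0.26 -0.66  0.39]
```

```bash
python3 -m inch '0 0 -0.06 0 0.78; 0 0 -0.15 0 0.78; 0 0 -0.2 0 0.78; 0 0 -0.06 0 0.6; 0 0 0 0.0278 0.4; 0 0 0 0.0278 0.4; 0 0 0 0.0278 0.4; 0 0 0 0.0278 0.4'; python3 plan.py 487 -226 90 -165 5;python3 - <<'E'
from plant import *;import cv2,numpy as np
c=capture("top");np.savez("top1.npz",**c);cv2.imwrite("pics/t1.png",c["color"])
E
```

```text
time_s: 11.2
tcp_pos: [0.5451, -0.2107, 0.0916]
eef_rot: [180.0, -0.0, -115.5]
contact_force: [0.3, 0.6, 0.1]
gripper_width: 0.0353
gripper_force: 0.0
now [ 545.1 -210.7   91.6] [ 179.97   -0.   -115.46] 11.2
0.0517 0.0611 0.0021 0.0275
0.0615 0.0513 0.0021 0.0275
0.0694 0.04 0.0021 0.0275
0.0752 0.0274 0.0021 0.0275
0.0788 0.0141 0.0021 0.0275
```

```bash
python3 -m inch '0.052 0.061 0 0.0275 0.4; 0.062 0.051 0 0.0275 0.4; 0.069 0.04 0 0.0275 0.4; 0.075 0.027 0 0.0275 0.4; 0.079 0.014 0 0.0275 0.4; 0 0 0 0 0.4; 0 0 0 0 0.4; 0 0 0 0 0.4'; python3 plan.py 487 -226 26 -165 1;python3 - <<'E'
from plant import *;import cv2,numpy as np
c=capture("side");I=c["color"];a=cv2.resize(I[160:310,210:360],(500,500),interpolation=cv2.INTER_CUBIC);np.savez("side1.npz",**c)
cv2.imwrite("pics/s3.png",a)
E
```

```text
time_s: 12.25
tcp_pos: [0.4879, -0.2265, 0.0917]
eef_rot: [-180.0, 0.0, -164.4]
contact_force: [-0.5, -0.4, 0.1]
gripper_width: 0.035
gripper_force: 0.0
now [ 487.9 -226.5   91.7] [-180.      0.   -164.45] 12.25
0.0051 0.0047 0.4377 0.0015
```

View pics/s3.png

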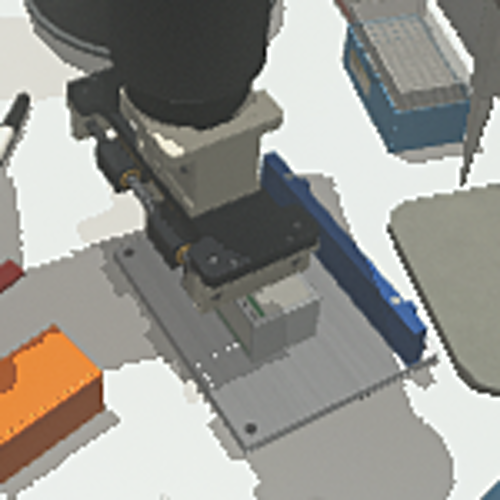

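The carton stands upright on the bed at crop (270,315), parallel to the fence with a gap before it. The fingers are behind it at (205,290) with the orange box well clear. I'll go down behind it, then approach.

```bash
python3 -m inch '0 0 0.1 0.0015 0.4; 0 0 0.15 0 0.4; 0 0 0.12 0 0.4; 0 0 0.05 0 0.4; 0 0 0 0 0.4; -0.03 0 0 0 0.4; -0.03 0 0 0 0.4; -0.03 0 0 0 0.4'; python3 -m inch '-0.03 0 0 0 0.4; -0.03 0 0 0 0.4; -0.03 0 0 0 0.4; -0.03 0 0 0 0.4; -0.03 0 0 0 0.4; 0 0 0 0 0.4; 0 0 0 0 0.4; 0 0 0 0 0.4'
```

```text
time_s: 13.3
tcp_pos: [0.5013, -0.223, 0.0292]
eef_rot: [-180.0, 0.1, -165.1]
contact_force: [-0.1, 0.5, 0.2]
gripper_width: 0.0352
gripper_force: 0.0
time_s: 14.3
tcp_pos: [0.5223, -0.2173, 0.0287]
eef_rot: [-180.0, 0.0, -165.2]
contact_force: [0.4, 0.9, 0.1]
gripper_width: 0.0351
gripper_force: 0.0
```

```bash
python3 -m inch '-0.03 0 0 0 0.4; -0.03 0 0 0 0.4; -0.03 0 0 0 0.4; -0.03 0 0 0 0.4; -0.02 0 0 0 0.4; -0.02 0 0 0 0.4; 0 0 0 0 0.4; 0 0 0 0 0.4'
```

```text
time_s: 15.3
tcp_pos: [0.5457, -0.2112, 0.0287]
eef_rot: [-180.0, 0.0, -165.2]
contact_force: [-0.6, 0.3, 0.1]
gripper_width: 0.0351
gripper_force: 0.0
```

```bash
python3 -m inch '-0.007 0 0 0 0.4; -0.007 0 0 0 0.4; 0 0 0 0 0.4; 0 0 0 0 0.4; 0 0 0 0 0.4; 0 0 0 0 0.4; 0 0 0 0 0.4; 0 0 0 0 0.4'
```

```text
time_s: 16.3
tcp_pos: [0.5475, -0.2107, 0.0287]
eef_rot: [180.0, -0.0, -165.2]
contact_force: [-0.6, 0.5, 0.7]
gripper_width: 0.0354
gripper_force: 0.5
```

```bash
python3 -m inch '-0.007 0 0 0 0.4; -0.007 0 0 0 0.4; 0 0 0 0 0.4; 0 0 0 0 0.4; 0 0 0 0 0.4; 0 0 0 0 0.4; 0 0 0 0 0.4; 0 0 0 0 0.4'
```

```text
time_s: 17.3
tcp_pos: [0.5479, -0.2105, 0.0286]
eef_rot: [180.0, -0.2, -165.2]
contact_force: [-6.0, -2.9, 4.4]
gripper_width: 0.035
gripper_force: 3.2
```

```bash
python3 -m inch '-0.007 0 0 0 0.4; 0 0 0 0 0.4; 0 0 0 0 0.4; 0 0 0 0 0.4; 0 0 0 0 0.4; 0 0 0 0 0.4; 0 0 0 0 0.4; 0 0 0 0 0.4'; python3 - <<'E'
from plant import *;import cv2,numpy as np
c=capture("side");np.savez("side2.npz",**c);I=c["color"];cv2.imwrite("pics/s4.png",cv2.resize(I[160:310,210:360],(560,560),interpolation=cv2.INTER_CUBIC))
E
```

```text
time_s: 18.3
tcp_pos: [0.5479, -0.2104, 0.0285]
eef_rot: [179.9, -0.3, -165.2]
contact_force: [-10.1, -3.7, 5.8]
gripper_width: 0.035
gripper_force: 4.6
```

View pics/s4.png

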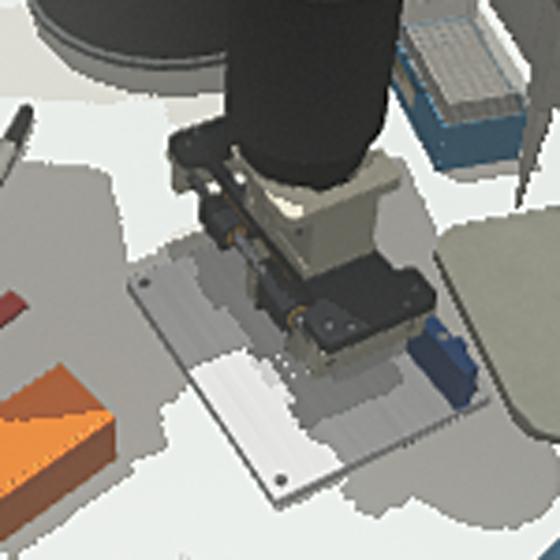

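At crop (355,350) the fingertips hold the carton against the fence, and the force has built up to about 10.8 N forward and 6 N down. Next I'll add the downward part.

```bash
python3 -m inch '-0.001 0 0.003 0 0.4; 0 0 0 0 0.4; 0 0 0 0 0.4; 0 0 0 0 0.4; 0 0 0 0 0.4; 0 0 0 0 0.4; 0 0 0 0 0.4; 0 0 0 0 0.4'
```

```text
time_s: 19.35
tcp_pos: [0.5478, -0.2103, 0.0279]
eef_rot: [179.9, -0.3, -165.2]
contact_force: [-9.0, -3.7, 6.2]
gripper_width: 0.0351
gripper_force: 4.7
```

```bash
python3 -m inch '-0.004 0 0.003 0 0.4; 0 0 0 0 0.4; 0 0 0 0 0.4; 0 0 0 0 0.4; 0 0 0 0 0.4; 0 0 0 0 0.4; 0 0 0 0 0.4; 0 0 0 0 0.4'
```

```text
time_s: 20.35
tcp_pos: [0.5478, -0.2103, 0.0274]
eef_rot: [179.9, -0.3, -165.2]
contact_force: [-9.8, -4.1, 7.2]
gripper_width: 0.0351
gripper_force: 5.5
```

```bash
python3 - <<'E'
from plant import *;import numpy as np
s=get_state();print(s["contact_force"],s["tcp_pos"],s["time_s"])
E
```

```text
[-9.77821259 -4.08174005  7.21368082] [ 0.54782558 -0.21026241  0.02740735] 20.35
```

```bash
python3 -m inch '-0.004 0 0.003 0 0.4; 0 0 0 0 0.4; 0 0 0 0 0.4; 0 0 0 0 0.4; 0 0 0 0 0.4; 0 0 0 0 0.4; 0 0 0 0 0.4; 0 0 0 0 0.4'
```

```text
time_s: 21.35
tcp_pos: [0.5478, -0.2102, 0.0269]
eef_rot: [179.9, -0.4, -165.2]
contact_force: [-11.7, -4.4, 8.0]
gripper_width: 0.0348
gripper_force: 6.2
```

```bash
python3 -m inch '-0.002 0 0.003 0 0.4; 0 0 0 0 0.4; 0 0 0 0 0.4; 0 0 0 0 0.4; 0 0 0 0 0.4; 0 0 0 0 0.4; 0 0 0 0 0.4; 0 0 0 0 0.4';python3 - <<'E'
from plant import *;import cv2,numpy as np
c=capture("side");d=capture("top");a=cv2.resize(c["color"][235:285,270:345],(560,373),interpolation=cv2.INTER_CUBIC)
b=cv2.resize(d["color"][130:215,280:385],(461,373),interpolation=cv2.INTER_CUBIC)
cv2.imwrite("pics/s5.png",cv2.resize(np.hstack([a,b]),(800,292)))
E
```

```text
time_s: 22.35
tcp_pos: [0.5478, -0.2101, 0.0264]
eef_rot: [179.9, -0.4, -165.2]
contact_force: [-12.4, -4.2, 8.6]
gripper_width: 0.0348
gripper_force: 6.6
```

View pics/s5.png

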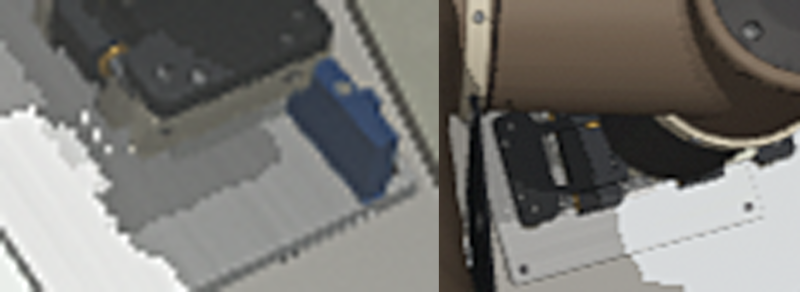

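The gripper body hides the carton in both views (left crop 210,150; right crop 560,165), so I can't see the flush contact directly. The forces point to both contacts: about 13 N forward and 8.6 N down, plus 1.2 N of carton weight. Forward motion has also stopped dead. I'll hold one more second to confirm it is steady, then hand in.

```bash
python3 -m inch '0 0 0 0 0.4; 0 0 0 0 0.4; 0 0 0 0 0.4; 0 0 0 0 0.4; 0 0 0 0 0.4; 0 0 0 0 0.4; 0 0 0 0 0.4; 0 0 0 0 0.4' && python3 -c "
from plant import *
print(close_job())"
```

```text
time_s: 23.45
tcp_pos: [0.5478, -0.2101, 0.0264]
eef_rot: [179.9, -0.4, -165.2]
contact_force: [-12.5, -4.6, 9.2]
gripper_width: 0.035
gripper_force: 6.6
the job is handed in; nothing more can be done
None
```

I handed the job in at 23.5 s with the carton pushed against the fence and onto the bed at a steady wrist reading of about 13 N forward and 9 N down; the gripper hid the carton at the end, so flush contact is inferred from those forces, and the cooling block was still on the turntable when last seen, after the lift.

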